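# Hang the lift-off door on the gauge cabinet

## Robot

A 6-joint arm with a two-finger parallel gripper is mounted at the origin on the work surface. World frame = base frame: x ahead of the robot, y to its left, z up, the work surface at z = 0. Lengths are in mm, angles in rad, forces in N, time in s.
With the tool pointing down it reaches from about 275 to 750 mm from the base axis. Payload 10.2 kg.
Tool frame: the origin (TCP) lies on the centre line of the jaws, within the pads' length; the fingertips stand 8 mm ahead of it and the grasp point (between the pads) lies 11 mm behind it; x points along the fingers, y is the direction in which the jaws open and shut, and the axes are right-handed (so a half turn about x gives the same grasp; the last joint's range is limited). The gripper opens to 85 mm and grips with 20 to 120 N. Pads are 22 mm wide; open, the fingers measure 114 mm over their backs; the gripper's body (76 mm by 85 mm) begins 54 mm behind the grasp point. The pads swing forward as they close: fully open they stand 13 mm farther back than shut.
Start: joints at [-1.447, 0.313, 1.498, -0, 1.331, -0.223], TCP at [178.43, -493.755, 239.294] pointing down, gripper open.
Joint ranges: [-2.94, 2.94], [-0.97, 2.17], [0.19, 2.56], [-1.23, 4.37], [0.02, 3.11], [-2.88, 2.88]. Speed limits (rad/s): [2.39, 2.39, 3.01, 3.14, 3.14, 3.14].

## Interface

Orientations are given as a unit quaternion [w, x, y, z].
In Python, from rig import ctrl, vision, workorder gives the robot as it stands. The module is installed in compiled form; this text tells all that it offers.
- The arm moves only by the shell command python3 -m jog 'ROWS' [OPENING] [FORCE]. ROWS is JSON, a list that holds one entry, the list of rows, each a list of 6 numbers: the shift along the tool's x, y, z in m, then the turn, a rotation vector about the tool's x, y, z in rad. A call has 1 to 12 rows; each row shifts and turns the commanded pose from where the row before left it, along the tool's axes as they then stand; what a row does not reach is not made up. A row lasts 1/8 s, in which the tool goes at most 62.5 mm and 10.7 degrees, less where a joint would pass 70% of its speed; a pose out of reach is approached as far as the arm can. A call is refused whole if a number of a shift passes 0.0625 or a number of a turn 0.188, either way. A call with a gripper value outside its range is refused whole. OPENING is the closure in counts, from 0 (fully open) to 255 (shut), set as the call begins (- or left out, the last holds). The fingers move at their own pace and stop on an object; FORCE is the grip in N (left out, the last holds). Time passes only in rows, so rows that do not move let the fingers close. It gives the time, the measured TCP pose, the force and the opening at its end, in the units of the state.
- ctrl.sense(): the state, without advancing time (a new reading comes with each control period).
- vision.capture(name): name is "scene" or "top" or "wrist"; returns a dict with "image" (480x640x3 uint8, red, green, blue), "mtx" (3x3 intrinsics, pixels), "k1" (the pictures are not rectified: a ray, as slopes to the right and down, at radius r is drawn at 1 + k1 r^2 times it, then the intrinsics apply), "R" (3x3) and "t" (3): a world point X has camera coordinates R X + t; the wrist camera has in their place "hand_eye" (4x4, takes a point from camera to tool coordinates, whose origin is the TCP and whose axes are the tool frame's). Camera axes: x right, y down, z forward; pixel columns grow to the right and rows downward; lengths in mm; the calibration is good to about 2 mm. A picture is of the moment at which its call begins: read the wrist's pose just before it. There is no depth.
- workorder.finish_job(): hands the job in, once; it reports no verdict.
The state is a dict: "time_s": time; "joints": joint angles; "dq": joint speeds; "tau": joint torques, N m; "eef_pos": TCP position; "ee_rot": TCP orientation; "force": force on the tool from outside, world axes, zero at the start; "wrist_torque": the same for the moment, N m; "grip_width": opening from 0.0 (shut) to 1.0 (fully open).
Only numpy, scipy, OpenCV 4.12 (cv2) and the standard library are available. Lean on these libraries where they do the work, as an engineer would, in place of code of your own. Each camera call takes 0.05 s, during which the arm holds its last target.

## Task

Hang the lift-off door back on the small gauge cabinet: take the panel with the two hinge knuckles out of its rack slot and lower it so that both knuckles drop fully home onto the cabinet's two upright hinge pins together. Keep hold of it until the knuckles are well down over the pins, then let go, leaving it hanging upright across the doorway. Leave the plain panel without knuckles standing in the rack.

Things in the scene. Friction and masses are not known exactly. Their poses are not given: they have to be found in the camera images.
- door: Lift-off door: grey upright panel 150 wide, 10 thick, 160 mm high, 0.4 kg, in a white rack. Origin: on the axis of its two hinge knuckles, level with the panel's bottom edge. z up, x across the thickness; panel from y = -26 to -176 mm, centre y = -101. Knuckles: upright tubes, 40 mm outside, 28 mm bore, 22 mm tall, undersides at z = 10 and 120 mm.
- tab (a point): Middle of the steel gripping tab on the door's top edge, at (0, -101, 188) mm in the door's frame, axes as the door's. The tab is 10 mm thick (x), 45 mm wide (y), from z = 160 to 205 mm in that frame. The door stands in a 14 mm wide slot, bottom 8 mm above the table; lifting it 55 mm clears the slot's cheeks.
- cabinet: Fixed white cabinet, open doorway facing its +x, two hinge pins one above the other. Origin: on the pins' axis at table height, z up. Front face x = -30 mm, body back to x = -190, y = -190 to +30, roof z = 180 mm. Fully home across the doorway, the door's origin is on this axis at z = 30 mm and its axes are parallel to these.
- upper_pin (a point): Foot of the upper pin, on its bracket, 150 mm up; the lower pin's foot is 110 mm below. Pins: 30 mm tall, 19 mm thick for 5 mm, then a cone to a 6 mm tip. Brackets: 8 mm thick, 32 mm wide, from the cabinet to 18 mm past the axis. The lower knuckle cannot pass the upper bracket: bring the door in level from the cabinet's +x, its origin 80 to 100 mm above the table, then straight down.
- blank: Plain panel, to be left: same panel and tab as the door's but no knuckles, in the rack's other slot, 90 mm beside the door and parallel to it. Origin and axes placed as the door's (panel centre at y = -101 mm).
Things that resemble listed ones, but are neither listed nor needed, are in the scene too. Leave any pink look-alike of the door alone.

How it is judged (in metres and radians):
On the way:
1. the door is held by the gripper with both knuckles at least 10 mm down over the pins (z of door in the frame of cabinet between 0.02 and 0.05 m and horizontal distance between door and cabinet below 0.013 m and angle between door's own z axis and vertical below 0.17 rad and contact force between the fingers and door above 1 N), for 0.1 s.
At the end, for the whole second after the job is handed in: The door is at rest on both pins: knuckle axis within 10 mm of the pin axis, height within 6 mm of fully home, tilted under 10 degrees, across the doorway within about 30 degrees of swing (tab within 55 mm); the plain panel is within 40 mm of its start (horizontal distance between door and cabinet below 0.01 m and z of door in the frame of cabinet between 0.024 and 0.036 m and angle between door's own z axis and vertical below 0.17 rad and y of tab in the frame of cabinet below -0.05 m and x of tab in the frame of cabinet between -0.055 and 0.055 m and linear speed of door below 0.03 m/s and angular speed of door below 0.2 rad/s and distance of blank from where it was at the start of the episode below 0.04 m); the robot touches nothing.
It fails at once if the plain panel is taken out of the rack or knocked away (moved over 40 mm) (distance of blank from where it was at the start of the episode above 0.04 m).
It also fails if it takes over 43 s, if anything falls off the work surface, if the arm or the gripper's body presses on something with over 40 N, if the wrist force passes 120 N, or if a joint passes its speed limit or range.

## Working session

There is one attempt and no reset: what is moved stays moved. The work goes in short steps, Python scripts to look and compute and a shell command to move; the robot and the scene stay as the last step left them, time stands still between calls to the robot, and variables do not carry over. Pictures are saved under pics/ and viewed, and the job is handed in when it is done.

```bash
mkdir -p pics; ls; python3 - <<'E'
from rig import ctrl, vision
import cv2, numpy as np
s=ctrl.sense()
for k,v in s.items(): print(k,np.round(v,3))
for n in ("scene","top","wrist"):
    c=vision.capture(n)
    cv2.imwrite(f"pics/{n}0.png",c["image"][:,:,::-1])
    print(n,{k:np.round(v,4).tolist() for k,v in c.items() if k!="image"})
E
```

```text
pics
time_s 0.0
joints [-1.447  0.313  1.498  0.     1.331 -0.223]
dq [ 0.     0.001 -0.001  0.    -0.001  0.001]
tau [ 0.0000e+00 -4.1227e+01 -2.5974e+01 -0.0000e+00  4.0000e-03  0.0000e+00]
eef_pos [ 178.41  -493.487  238.735]
ee_rot [ 0.122  0.697  0.122 -0.696]
force [0.204 0.704 0.401]
wrist_torque [ 0.007 -0.014 -0.008]
grip_width 1.001
scene {'mtx': [[568.9789, 0.0, 315.5461], [0.0, 568.9789, 240.7445], [0.0, 0.0, 1.0]], 'k1': -0.0949, 'R': [[0.11, 0.9938, -0.0137], [0.6303, -0.0804, -0.7722], [-0.7685, 0.0763, -0.6353]], 't': [-20.5654, -138.0161, 1689.484]}
top {'mtx': [[604.741, 0.0, 323.4915], [0.0, 604.741, 242.6717], [0.0, 0.0, 1.0]], 'k1': -0.0939, 'R': [[0.0175, -0.9998, 0.0107], [-0.9823, -0.0192, -0.1862], [0.1864, -0.0073, -0.9824]], 't': [-32.0053, 393.4241, 1406.1948]}
wrist {'mtx': [[386.6178, 0.0, 320.7714], [0.0, 386.6178, 242.0719], [0.0, 0.0, 1.0]], 'k1': 0.0099, 'hand_eye': [[-0.0014, -0.3115, 0.9503, -135.0833], [1.0, -0.0011, 0.0011, 1.0532], [0.0007, 0.9503, 0.3115, -79.8474], [0.0, 0.0, 0.0, 1.0]]}
```

View pics/scene0.png

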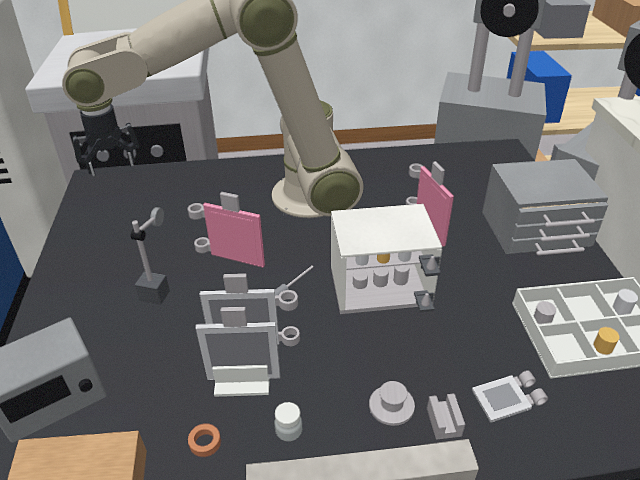

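View pics/top0.png

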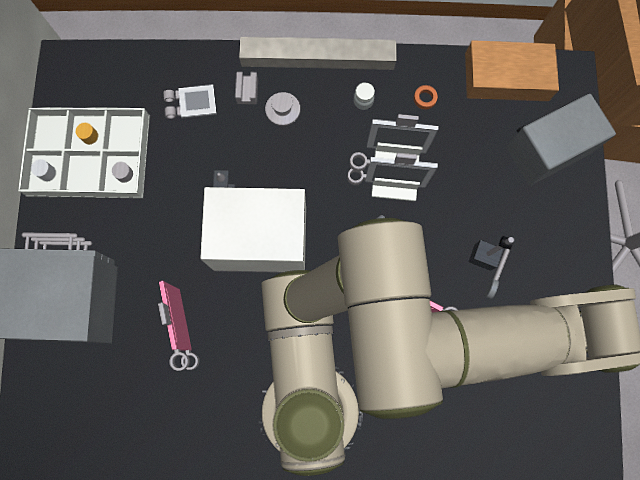

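View pics/wrist0.png

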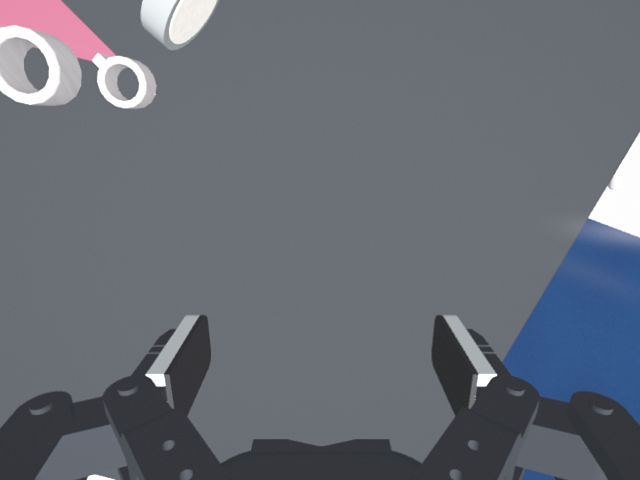

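```bash
python3 - <<'E'
import cv2
a=cv2.imread("pics/scene0.png")[255:405,180:380]; b=cv2.imread("pics/top0.png")[100:230,180:450]
cv2.imwrite("pics/c1.png",cv2.resize(a,None,fx=4,fy=4,interpolation=2)); cv2.imwrite("pics/c2.png",cv2.resize(b,None,fx=2.9,fy=2.9,interpolation=2))
E
```

```text
(no output)
```

View pics/c1.png

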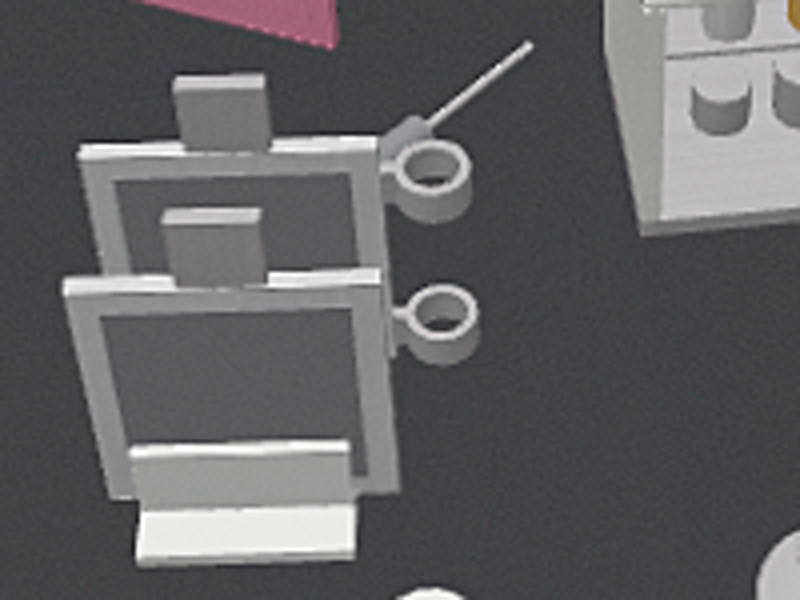

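View pics/c2.png

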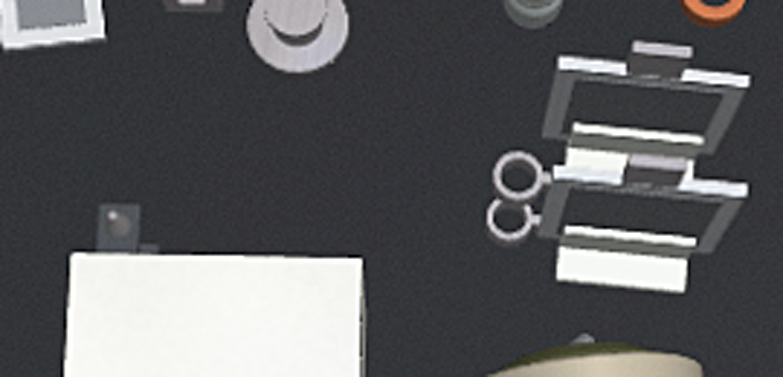

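```bash
cat > h.py <<'E'
import numpy as np, cv2
from scipy.spatial.transform import Rotation as Rot
def ray(c,uv,pose=None):
    K=c["mtx"]; 
    xd=(uv[0]-K[0,2])/K[0,0]; yd=(uv[1]-K[1,2])/K[1,1]; rd=np.hypot(xd,yd); r=rd
    for _ in range(30): r=rd/(1+c["k1"]*r*r)
    s=r/rd if rd>0 else 1
    d=np.array([xd*s,yd*s,1.])
    if "R" in c: R=np.array(c["R"]);t=np.array(c["t"]); return -R.T@t, R.T@d
    H=np.array(c["hand_eye"]); p,q=pose; T=Rot.from_quat(q,scalar_first=True).as_matrix()
    return T@H[:3,3]+p, T@H[:3,:3]@d
def plane(c,uv,z,pose=None):
    o,d=ray(c,uv,pose); return o+d*(z-o[2])/d[2]
def tri(rays):
    A=np.zeros((3,3));b=np.zeros(3)
    for o,d in rays:
        d=d/np.linalg.norm(d);P=np.eye(3)-np.outer(d,d);A+=P;b+=P@o
    X=np.linalg.solve(A,b)
    return X,[np.linalg.norm(np.cross(X-o,d/np.linalg.norm(d))) for o,d in rays]
def proj(c,X,pose=None):
    if "R" in c: p=np.array(c["R"])@X+c["t"]
    else:
        H=np.array(c["hand_eye"]);q=Rot.from_quat(pose[1],scalar_first=True).as_matrix().T@(X-pose[0]); p=H[:3,:3].T@(q-H[:3,3])
    x,y=p[:2]/p[2]; f=1+c["k1"]*(x*x+y*y); K=c["mtx"]
    return np.array([K[0,0]*x*f+K[0,2],K[1,1]*y*f+K[1,2]])
E
python3 - <<'E'
from rig import vision
from h import *
np.set_printoptions(precision=1,suppress=True)
t=vision.capture("top"); s=vision.capture("scene")
def blobs(c,box,thr,z,amin=15):
    x0,y0,x1,y1=box; g=c["image"][y0:y1,x0:x1].min(2)
    m=(g>thr).astype(np.uint8)
    cs,_=cv2.findContours(m,cv2.RETR_EXTERNAL,cv2.CHAIN_APPROX_NONE)
    for k in cs:
        if cv2.contourArea(k)<amin: continue
        b=cv2.boxPoints(cv2.minAreaRect(k))+[x0,y0]
        print(" area",cv2.contourArea(k),"box",b.tolist(), [plane(c,p,z)[:2].round(1).tolist() for p in b])
print("roof top"); blobs(t,(190,160,320,285),200,180,500)
print("edges top"); blobs(t,(340,110,450,205),205,168)
print("scene edges"); blobs(s,(190,270,285,400),205,168)
E
python3 - <<'E'
import cv2
from rig import vision
t=cv2.imread("pics/top0.png");s=cv2.imread("pics/scene0.png")
cv2.imwrite("pics/d1.png",cv2.resize(t[140:215,340:445],None,fx=7,fy=7,interpolation=2))
cv2.imwrite("pics/d2.png",cv2.resize(t[160:200,195:315],None,fx=6,fy=6,interpolation=2))
cv2.imwrite("pics/d3.png",cv2.resize(s[200:315,325:450],None,fx=5,fy=5,interpolation=2))
E
```

```text
roof top
 area 7070.0 box [[200.6101951599121, 258.3716735839844], [202.32011032104492, 186.55524444580078], [304.1195526123047, 188.97904205322266], [302.4096374511719, 260.79547119140625]] [[327.5, 238.6], [486.7, 243.9], [485.4, 20.7], [326.6, 20.6]]
edges top
 area 411.5 box [[371.5742588043213, 195.25743103027344], [372.62376403808594, 184.7623748779297], [416.4851531982422, 189.1485137939453], [415.4356460571289, 199.64356994628906]] [[477.5, -127.8], [501.6, -130.1], [493.7, -227.5], [469.7, -224.8]]
 area 42.0 box [[374.86462783813477, 179.18453216552734], [375.12570571899414, 176.90007781982422], [419.1224822998047, 181.92827606201172], [418.8614044189453, 184.21273040771484]] [[514.5, -135.1], [519.8, -135.7], [510.5, -233.6], [505.2, -233.0]]
 area 54.0 box [[414.0, 164.00000381469727], [417.123291015625, 155.67123794555664], [437.06849670410156, 163.15069198608398], [433.94520568847656, 171.4794578552246]] [[551.9, -222.8], [571.6, -230.1], [555.2, -274.7], [535.5, -267.3]]
 area 179.0 box [[370.6707305908203, 159.96341705322266], [371.75609588623047, 150.19512176513672],
[... 1532 characters left out ...]
6980819702148, 323.0056610107422], [273.99244689941406, 321.826416015625], [274.1396179199219, 325.21131896972656], [247.01698303222656, 326.39056396484375]] [[648.4, -179.2], [651.5, -128.1], [660.1, -128.3], [657.0, -179.1]]
 area 47.0 box [[199.921724319458, 291.04312896728516], [225.88018798828125, 290.0047912597656], [226.0, 293.0], [200.04153442382812, 294.03833770751953]] [[550.6, -271.9], [553.9, -219.7], [562.5, -219.3], [559.3, -271.3]]
 area 47.5 box [[247.87937545776367, 290.0700378417969], [272.9688720703125, 288.50194549560547], [273.1478576660156, 291.36576080322266], [248.05836486816406, 292.93385314941406]] [[559.4, -175.5], [561.1, -125.2], [569.3, -125.2], [567.7, -175.3]]
```

View pics/d1.png

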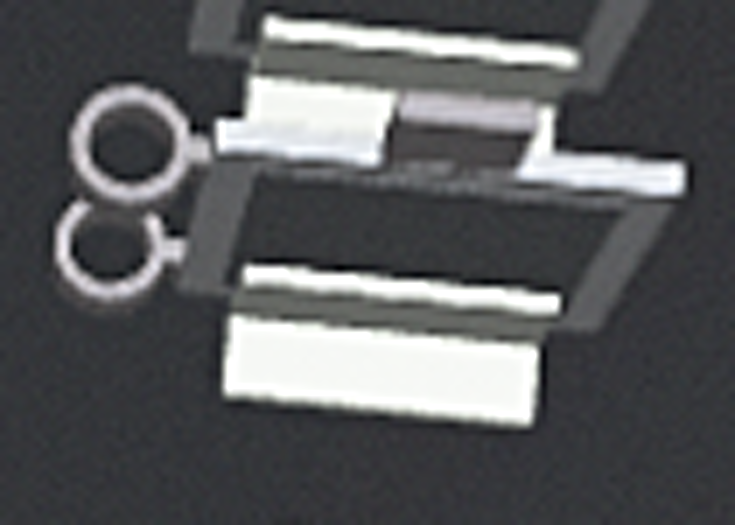

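View pics/d2.png

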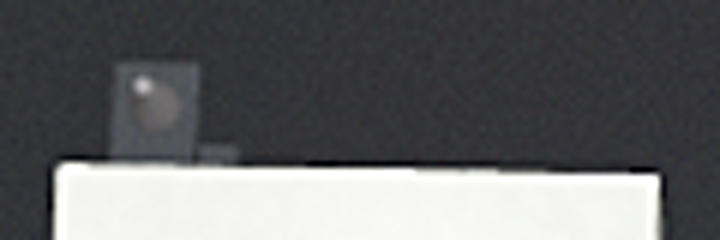

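View pics/d3.png

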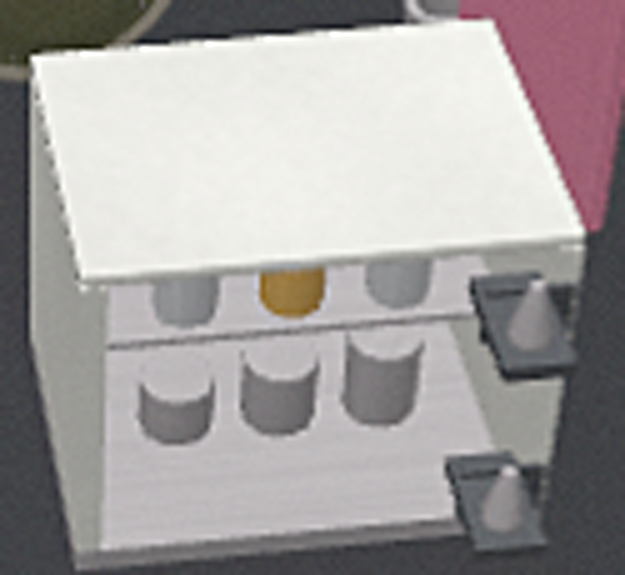

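```bash
python3 - <<'E'
from rig import vision
from h import *
np.set_printoptions(precision=1,suppress=True)
t=vision.capture("top"); s=vision.capture("scene")
print("cams",-t["R"].T@t["t"],-s["R"].T@s["t"])
def P(n,a,b): 
    X,r=tri([ray(t,a),ray(s,b)]); print(n,X,np.round(r,1)); return X
T=lambda p,k,o:(p[0]/k+o[0]-(1-1/k)/2*0,p[1]/k+o[1])
a=[T((215,135),7,(340,140)),T((686,178),7,(340,140))]
for p in a: print("door top edge, top cam",plane(t,p,168))
for p in [(199.9,292.5),(273.5,290)]: print("door edge, scene",plane(s,p,168))
print("kn top",plane(t,T((131,143),7,(340,140)),150),"scene",plane(s,T((434,167),4,(180,255)),150))
P("kn",T((131,143),7,(340,140)),T((434,167),4,(180,255)))
print("tab top top",plane(t,T((466,112),7,(340,140)),213),"scene",plane(s,T((220,77),4,(180,255)),213))
print("pin tip top",plane(t,T((145,87),6,(195,160)),180),"foot",plane(t,T((157,106),6,(195,160)),150))
print("pin tip scene",plane(s,T((540,281),5,(325,200)),180),"low",plane(s,T((509,466),5,(325,200)),70))
P("tip",T((145,87),6,(195,160)),T((540,281),5,(325,200)))
for c,box in ((t,(190,160,320,285)),(s,(325,200,450,265))):
    x0,y0,x1,y1=box; m=(c["image"][y0:y1,x0:x1].min(2)>(215)).astype(np.uint8)
    k=max(cv2.findContours(m,0,cv2.CHAIN_APPROX_NONE)[0],key=cv2.contourArea)
    q=cv2.approxPolyN(cv2.convexHull(k),4).reshape(-1,2)+[x0,y0]
    q=q+0.0
    print(q.tolist(),[plane(c,p,180)[:2].round(1).tolist() for p in q])
E
```

```text
cams [ 124.9  -14.2 1455.1] [1387.6 -119.5  966.4]
door top edge, top cam [ 560.6 -125.8  168. ]
door top edge, top cam [ 549.9 -276.7  168. ]
door edge, scene [ 554.8 -271.7  168. ]
door edge, scene [ 565.5 -124.3  168. ]
kn top [ 563.3 -100.2  150. ] scene [570.2 -95.3 150. ]
kn [565.1 -97.9 145.2] [2.7 2.7]
tab top top [ 554.7 -199.6  213. ] scene [ 558.7 -196.6  213. ]
pin tip top [514.8 208.3 180. ] foot [516.7 208.6 150. ]
pin tip scene [518.5 214.6 180. ] low [517.7 214.1  70. ]
tip [516.3 212.  177.8] [3.4 3.4]
[[304.0, 189.0], [302.0, 260.0], [200.0, 258.0], [204.0, 187.0]] [[485.3, 21.0], [328.3, 21.5], [328.3, 240.0], [485.8, 240.1]]
[[441.0, 246.0], [341.0, 255.0], [331.0, 211.0], [422.0, 203.0]] [[488.1, 240.7], [490.1, 23.0], [332.7, 22.5], [328.4, 240.2]]
```

```bash
cat >> h.py <<'E'
def toolmat(q): return Rot.from_quat(q,scalar_first=True).as_matrix()
E
python3 - <<'E'
from rig import ctrl,vision
from h import *
np.set_printoptions(precision=3,suppress=True)
st=ctrl.sense(); T=toolmat(st["ee_rot"]); print(T)
t=vision.capture("top"); s=vision.capture("scene")
for n,a,b in (("lamp head",(508,240),(140,235)),("lamp head tip",(493,293),(157,217)),("base",(487,253),(152,289)),("stick",(381,219),(312,267))):
    X,r=tri([ray(t,a),ray(s,b)]); print(n,X.round(0),np.round(r,1))
print(plane(t,(485,253),20),plane(s,(152,287),20),plane(s,(312,267),0),plane(s,(235,265),8),plane(s,(205,258),8))
E
```

```text
[[-0.    0.34 -0.94]
 [ 0.   -0.94 -0.34]
 [-1.   -0.   -0.  ]]
lamp head [ 378. -415.  191.] [5.9 5.9]
lamp head tip [ 267. -393.  154.] [2.5 2.5]
base [ 378. -418.   24.] [3.2 3.2]
stick [443. -94. 122.] [59.5 59.5]
[ 379.306 -417.929   20.   ] [ 367.529 -417.183   20.   ] [321.407 -23.905   0.   ] [ 298.513 -217.538    8.   ] [ 261.722 -294.785    8.   ]
```

```bash
python3 - <<'E'
import cv2
t=cv2.imread("pics/top0.png")
cv2.imwrite("pics/e1.png",cv2.resize(t[210:320,420:550],None,fx=5,fy=5,interpolation=2))
E
```

```text
(no output)
```

View pics/e1.png

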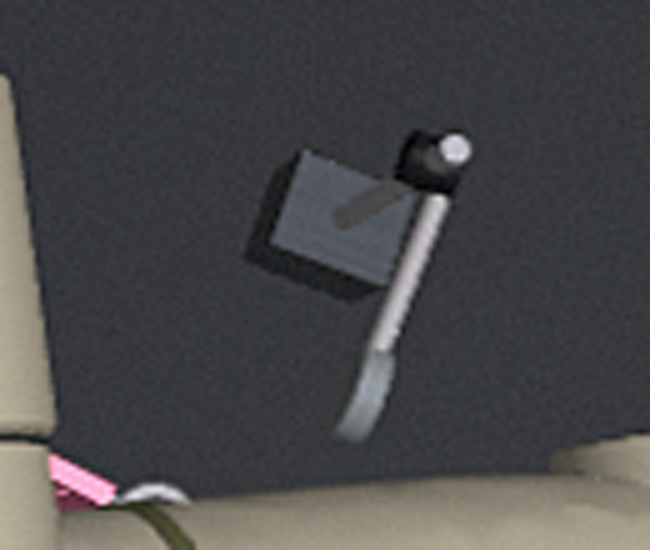

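Candidates for "the door" in the scene view:
- Grey panel with knuckles, rear slot, at (240,320), knuckles at (288,298) and (290,335).
- Plain grey panel in the front slot at (240,350).
- Pink panels with knuckles at (235,233) and (434,205).
- The small white item with two cylinders at (505,395).

The crop shows the knuckle stubs joined to the rear grey panel, so that is the one. Its tab is near (557,-199) with a yaw of about -0.07. The pins are near (517,211) with a yaw of about 0.

```bash
python3 -m jog '[[[-0.015,0,0,-0.144,0,0],[-0.015,0,0,-0.144,0,0],[-0.015,0,0,-0.144,0,0],[-0.015,0,0,-0.144,0,0],[-0.015,0,0,-0.144,0,0],[-0.015,0,0,-0.144,0,0],[-0.015,0,0,-0.144,0,0],[-0.015,0,0,-0.145,0,0]]]' 0 
python3 -m jog '[[[0,0.0297,-0.0267,0,0,0],[0,0.0297,-0.0267,0,0,0],[0,0.0297,-0.0267,0,0,0],[0,0.0297,-0.0267,0,0,0],[0,0.0297,-0.0267,0,0,0],[0,0.0297,-0.0267,0,0,0],[0,0.0297,-0.0267,0,0,0],[0,0.0297,-0.0267,0,0,0],[0,0.0297,-0.0267,0,0,0],[0,0.0297,-0.0267,0,0,0],[0,0.0297,-0.0267,0,0,0],[0,0.0297,-0.0267,0,0,0]]]'
cat > cap.py <<'E'
import sys
from rig import ctrl,vision
from h import *
import pickle
np.set_printoptions(precision=4,suppress=True)
tag=sys.argv[1]
for n in sys.argv[2:]:
    st=ctrl.sense(); c=vision.capture(n); c["pose"]=(np.array(st["eef_pos"]),np.array(st["ee_rot"]))
    pickle.dump(c,open(f"{n}{tag}.pkl","wb")); cv2.imwrite(f"pics/{n}{tag}.png",c["image"][:,:,::-1])
st=ctrl.sense(); print(st["time_s"],np.array(st["eef_pos"]),np.array(st["joints"]),np.array(st["force"]),st["grip_width"]); print(toolmat(st["ee_rot"]))
E
python3 cap.py 1 wrist top
```

```text
time_s: 1.45
eef_pos: [178.4, -493.7, 359.8]
ee_rot: [0.483, 0.516, 0.483, -0.516]
force: [0.9, 0.9, 0.9]
grip_width: 0.996
time_s: 2.95
eef_pos: [557.6, -198.5, 359.3]
ee_rot: [-0.482, -0.517, -0.482, 0.517]
force: [0.8, -0.1, 0.2]
grip_width: 0.998
3.05 [ 558.5843 -197.1053  358.5393] [-0.5372  0.4266  1.034   0.0007  1.6818 -0.4696] [-0.5216 -0.4624 -1.2581] 1.0015753307643982
[[-0.0003  0.9977 -0.0674]
 [ 0.001  -0.0674 -0.9977]
 [-1.     -0.0004 -0.001 ]]
```

View pics/wrist1.png

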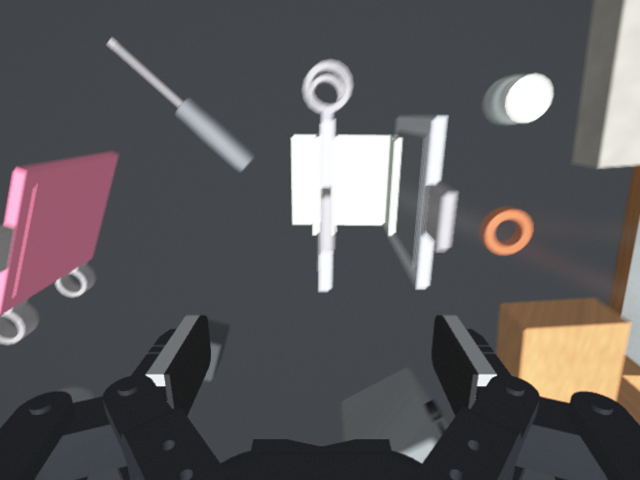

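View pics/top1.png

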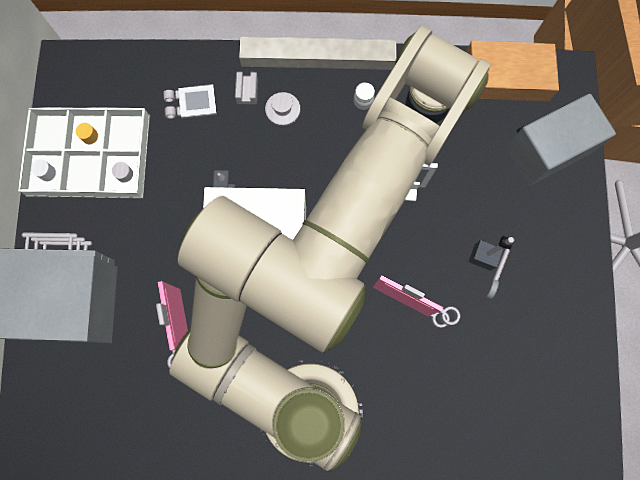

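```bash
python3 - <<'E'
import cv2
t=cv2.imread("pics/wrist1.png")
cv2.imwrite("pics/f1.png",cv2.resize(t[50:300,270:370],None,fx=2.4,fy=2.4,interpolation=2).copy())
cv2.imwrite("pics/f1.png",cv2.rotate(cv2.resize(t[50:300,285:365],None,fx=3.2,fy=3.2,interpolation=2),cv2.ROTATE_90_COUNTERCLOCKWISE))
E
```

```text
(no output)
```

View pics/f1.png

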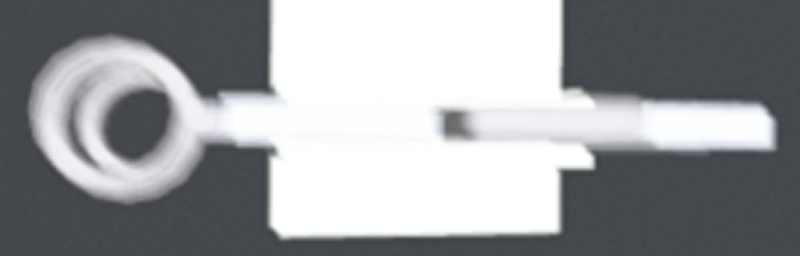

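```bash
python3 - <<'E'
import pickle
from h import *
np.set_printoptions(precision=1,suppress=True)
c=pickle.load(open("wrist1.pkl","rb")); p=c["pose"]
U=lambda x,y:(365-y/3.2, 50+x/3.2)
for n,xy,z in (("tabA",(470,122),213),("tabB",(643,121),213),("edgeR",(772,127),168),("edgeL",(222,119.5),168),("kn",(118,119.5),150)):
    print(n,U(*xy),plane(c,U(*xy),z,p))
E
```

```text
tabA (326.875, 196.875) [ 564.1 -177.6  213. ]
tabB (327.1875, 250.9375) [ 561.5 -219.8  213. ]
edgeR (325.3125, 291.25) [ 556.8 -275.3  168. ]
edgeL (327.65625, 119.375) [ 569.  -123.9  168. ]
kn (327.65625, 86.875) [571.  -98.6 150. ]
```

```bash
python3 -m jog '[[[0.02,0.0025,0.0015,-0.0,0,0],[0.025,0,0,0,0,0],[0.025,0,0,0,0,0],[0.02,0,0,0,0,0],[0,0,0,0,0,0],[0,0,0,0,0,0],[0,0,0,0,0,0]]]' 0
python3 cap.py 2 wrist; python3 - <<'E'
import cv2
t=cv2.imread("pics/wrist2.png")
cv2.imwrite("pics/f2.png",cv2.rotate(cv2.resize(t[0:400,260:390],None,fx=2,fy=2,interpolation=2),cv2.ROTATE_90_COUNTERCLOCKWISE))
E
```

```text
time_s: 3.92
eef_pos: [559.2, -201.3, 270.3]
ee_rot: [0.482, 0.518, 0.481, -0.517]
force: [0.4, -0.2, -0.5]
grip_width: 1.0
3.975 [ 559.2196 -201.2862  270.1438] [-0.5425  0.4502  1.222  -0.      1.468  -0.4715] [-0.8341  0.5755  0.2626] 1.0012026348430278
[[ 0.0012  0.9975 -0.0709]
 [-0.0007 -0.0709 -0.9975]
 [-1.      0.0013  0.0007]]
```

View pics/f2.png

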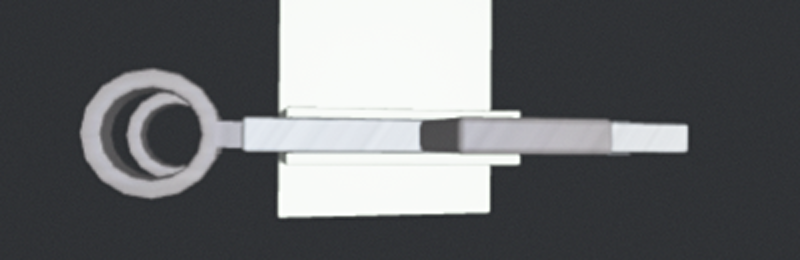

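```bash
python3 - <<'E'
import pickle
from h import *
np.set_printoptions(precision=1,suppress=True)
c=pickle.load(open("wrist2.pkl","rb")); p=c["pose"]
U=lambda x,y:(390-y/2, x/2)
R=toolmat(p[1])
for n,xy,z in (("tabA",(459,135.5),213),("tabB",(612,136.5),213),("edgeR",(688,138),168),("edgeL",(243,134.5),168),("kn",(151,133),150)):
    X=plane(c,U(*xy),z,p); print(n,U(*xy),X,"tool",R.T@(X-p[0]))
E
```

```text
tabA (322.25, 229.5) [ 562. -179.  213.] tool [ 57.3   1.1 -22.5]
tabB (321.75, 306.0) [ 558.6 -223.1  213. ] tool [57.3  0.8 21.7]
edgeR (321.0, 344.0) [ 554.5 -276.5  168. ] tool [102.4   0.5  75.2]
edgeL (322.75, 121.5) [ 566.3 -126.6  168. ] tool [102.3   1.6 -75.2]
kn (323.5, 75.5) [ 568.8 -100.4  150. ] tool [ 120.2    2.2 -101.5]
```

Wrist view: tab top is centred at pixel (322,268), 1 mm off the jaw centre line. The edge length of 150 mm and tab width of 44 mm both match the given sizes. Descending and gripping.

```bash
python3 -m jog '[[[0.022,0.001,0,0,0,0],[0.022,0,0,0,0,0],[0.022,0,0,0,0,0],[0.019,0,0,0,0,0],[0,0,0,0,0,0],[0,0,0,0,0,0]]]' 0
python3 -m jog '[[[0,0,0,0,0,0],[0,0,0,0,0,0],[0,0,0,0,0,0],[0,0,0,0,0,0],[0,0,0,0,0,0],[0,0,0,0,0,0],[0,0,0,0,0,0],[0,0,0,0,0,0]]]' 255 80
python3 cap.py 3 wrist
```

```text
time_s: 4.72
eef_pos: [560.4, -201.4, 185.4]
ee_rot: [0.482, 0.518, 0.481, -0.517]
force: [0.6, 0.6, 0.5]
grip_width: 1.0
time_s: 5.72
eef_pos: [560.1, -201.3, 184.5]
ee_rot: [-0.482, -0.517, -0.482, 0.517]
force: [-1.2, -1.2, 3.4]
grip_width: 0.109
5.775 [ 560.1219 -201.3066  184.4821] [-0.5416  0.5105  1.3542 -0.0001  1.2765 -0.4706] [-0.0705 -1.3304  2.7089] 0.1040451192439415
[[ 0.0003  0.9975 -0.0709]
 [-0.0004 -0.0709 -0.9975]
 [-1.      0.0004  0.0003]]
```

View pics/wrist3.png

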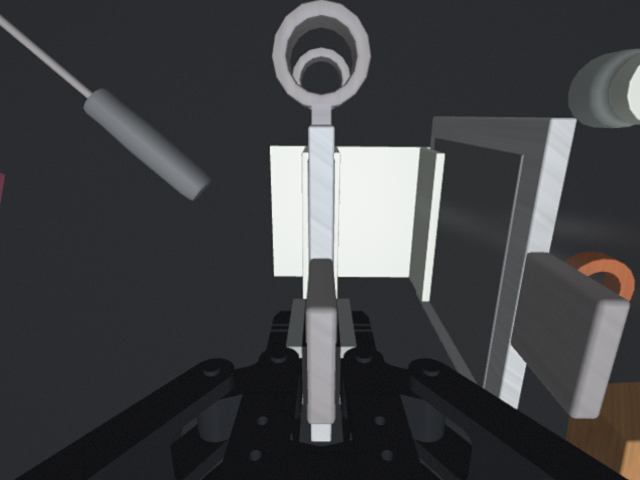

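The tab is between the pads and centred on it, with the knuckle at (321,52), so I am lifting straight up.

```bash
python3 -m jog '[[[-0.01,0,0,0,0,0],[-0.014,0,0,0,0,0],[-0.014,0,0,0,0,0],[-0.014,0,0,0,0,0],[-0.014,0,0,0,0,0],[-0.014,0,0,0,0,0],[-0.008,0,0,0,0,0],[0,0,0,0,0,0],[0,0,0,0,0,0]]]'
python3 cap.py 4 wrist scene
```

```text
time_s: 6.9
eef_pos: [559.9, -201.1, 271.7]
ee_rot: [-0.482, -0.517, -0.482, 0.518]
force: [-0.1, -0.2, -5.1]
grip_width: 0.104
7.0 [ 559.9083 -201.0906  271.7053] [-0.5416  0.4523  1.2148  0.      1.4756 -0.4706] [ 0.2699 -0.4222 -4.5477] 0.10559102518661342
[[-0.001   0.9975 -0.0709]
 [ 0.0006 -0.0709 -0.9975]
 [-1.     -0.001  -0.0005]]
```

View pics/scene4.png

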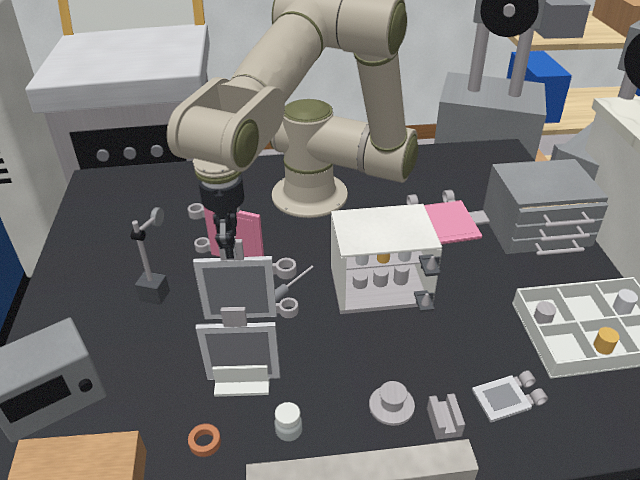

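View pics/wrist4.png

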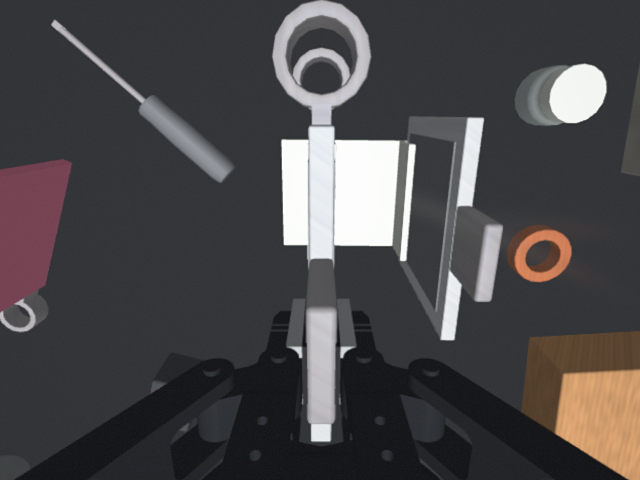

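The door hangs straight in the pads and force z is about -4.5 N, which fits 0.4 kg. The right-hand pink panel at (450,220) is now lying flat, and it stood upright at the start. I'll check where it lies before swinging the arm that way.

```bash
python3 cap.py 5 top; python3 - <<'E'
import pickle
from h import *
c=pickle.load(open("scene4.pkl","rb"))
for uv in ((425,205),(462,200),(482,237),(440,243),(412,200),(448,195),(490,215)): print(uv,plane(c,uv,10).round(0))
E
```

```text
7.05 [ 559.942  -201.1322  271.8009] [-0.5416  0.4523  1.2147  0.      1.4756 -0.4706] [-0.1815 -0.6138 -4.923 ] 0.1033555345274374
[[-0.0008  0.9975 -0.0709]
 [ 0.0005 -0.0709 -0.9975]
 [-1.     -0.0008 -0.0004]]
(425, 205) [110. 324.  10.]
(462, 200) [ 99. 438.  10.]
(482, 237) [271. 438.  10.]
(440, 243) [281. 319.  10.]
(412, 200) [ 81. 293.  10.]
(448, 195) [ 70. 404.  10.]
(490, 215) [179. 494.  10.]
```

View pics/top5.png

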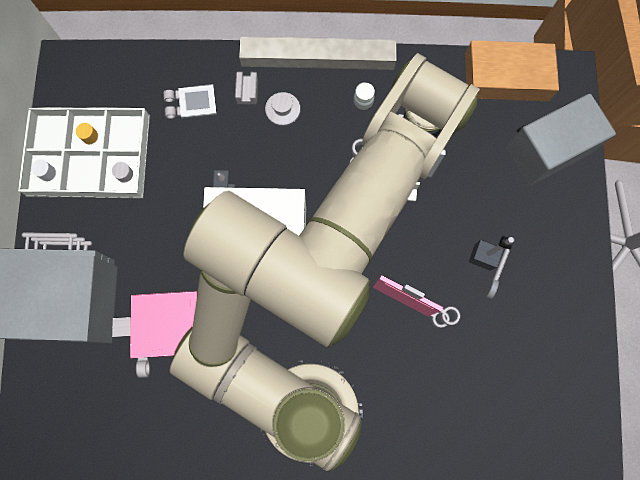

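The shoulder link tipped that pink look-alike during the first swing. It now lies flat on the table at x 100–280, y 320–440, z below about 45, so it is below the links. I'm carrying on gently: turn the door square, then carry it in front of the cabinet.

```bash
python3 -m jog '[[[0,0,-0.01,-0.035,0,0],[0,0,-0.018,-0.036,0,0],[0,0,-0.026,0,0,0],[0,0,-0.028,0,0,0],[0,0,-0.028,0,0,0],[0,0,-0.028,0,0,0],[0,0.005,-0.028,0,0,0],[0,0.008,-0.028,0,0,0],[0,0.009,-0.028,0,0,0],[0,0.009,-0.028,0,0,0],[0,0.009,-0.028,0,0,0],[0,0,-0.023,0,0,0]]]'
python3 -m jog '[[[0,0,-0.010,0,0,0],[0,0,-0.003,0,0,0],[0,0,0,0,0,0],[0,0,0,0,0,0],[0,0,0,0,0,0]]]'
python3 cap.py 6 wrist scene top
```

```text
time_s: 8.55
eef_pos: [601.1, 102.2, 272.1]
ee_rot: [0.501, 0.499, 0.501, -0.499]
force: [0.1, -0.5, -5.6]
grip_width: 0.106
time_s: 9.18
eef_pos: [601.4, 112.3, 272.3]
ee_rot: [-0.5, -0.5, -0.5, 0.5]
force: [0.8, 0.4, -5.0]
grip_width: 0.103
9.325 [601.4285 112.5333 272.3216] [-0.0063  0.4917  1.1538  0.      1.496  -0.006 ] [-0.1419 -0.932  -5.954 ] 0.105806848480778
[[ 0.0001  1.     -0.0003]
 [ 0.     -0.0003 -1.    ]
 [-1.      0.0001 -0.    ]]
```

View pics/wrist6.png

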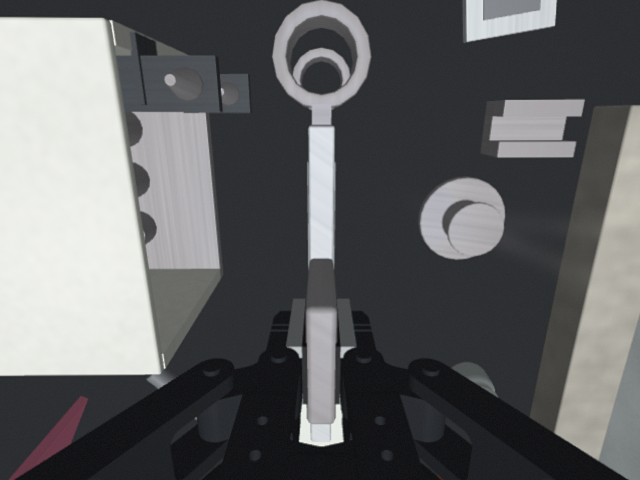

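View pics/scene6.png

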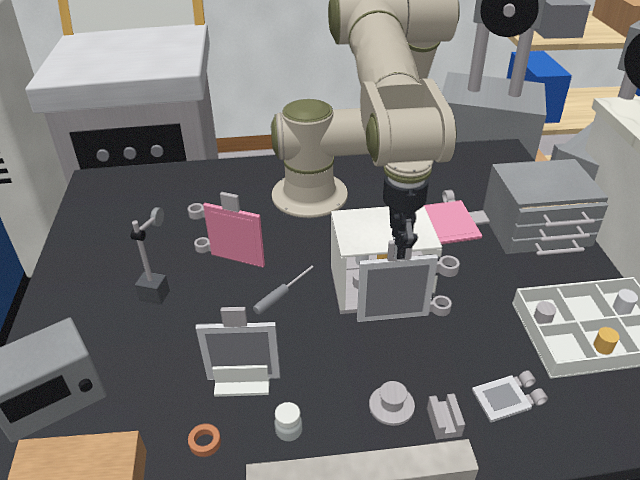

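View pics/top6.png

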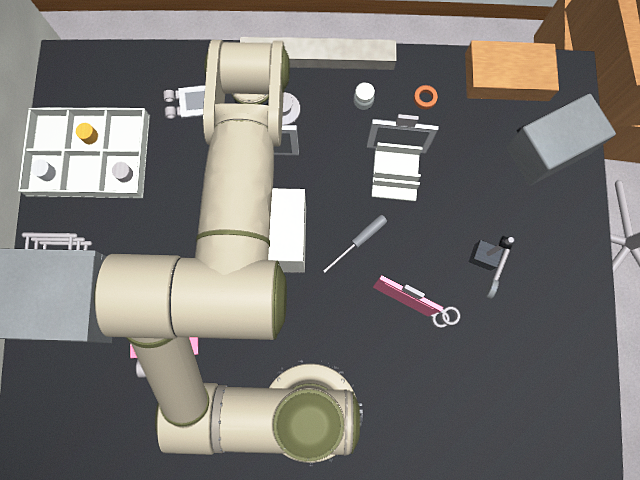

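```bash
python3 - <<'E'
import cv2
t=cv2.imread("pics/wrist6.png")
cv2.imwrite("pics/g1.png",cv2.resize(t[0:130,100:380],None,fx=2.8,fy=2.8,interpolation=2))
E
```

```text
(no output)
```

View pics/g1.png

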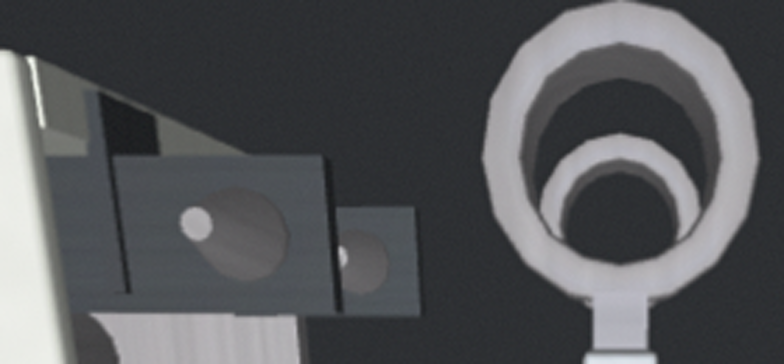

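```bash
python3 - <<'E'
import pickle
from h import *
np.set_printoptions(precision=1,suppress=True)
c=pickle.load(open("wrist6.pkl","rb")); p=c["pose"]
U=lambda x,y:(100+x/2.8,y/2.8)
oz=p[0][2]-176.5
for n,xy,z in (("tip",(196,223),180),("lowtip",(340,257),70),("brk edge top corner",(325,156),150),("brk edge bot",(340,311),150),("lowbrk corner",(415,207),40),("lowbrk corner",(421,315),40),("kn l",(482,157),oz+142),("kn r",(758,157),oz+142),("kn t",(620,1),oz+142),("kn b",(620,305),oz+142),("lowkn l",(540,210),oz+32),("lowkn r",(700,210),oz+32),("lowkn t",(620,134),oz+32)):
    print(n,U(*xy),plane(c,U(*xy),z,p))
for uv,z in (((113,20),180),((162,373),180)): print("roof",plane(c,uv,z,p))
t=pickle.load(open("top6.pkl","rb"))
E
```

```text
tip (170.0, 79.64285714285715) [520.1 209.2 180. ]
lowtip (221.42857142857144, 91.78571428571429) [521.3 208.8  70. ]
brk edge top corner (216.07142857142858, 55.714285714285715) [538.8 224.9 150. ]
brk edge bot (221.42857142857144, 111.07142857142858) [539.4 193.4 150. ]
lowbrk corner (248.21428571428572, 73.92857142857143) [538.7 224.8  40. ]
lowbrk corner (250.35714285714286, 112.50000000000001) [538.7 193.   40. ]
kn l (272.14285714285717, 56.07142857142858) [582.4 213.3 237.8]
kn r (370.7142857142857, 56.07142857142858) [621.6 213.3 237.8]
kn t (321.42857142857144, 0.35714285714285715) [602.1 232.6 237.8]
kn b (321.42857142857144, 108.92857142857143) [602.  193.5 237.8]
lowkn l (292.8571428571429, 75.0) [583.4 216.2 127.8]
lowkn r (350.0, 75.0) [621.4 216.1 127.8]
lowkn t (321.42857142857144, 47.85714285714286) [602.4 232.4 127.8]
roof [494.3 237.6 180. ]
roof [491.3  20.8 180. ]
```

Wrist measurement:

| Item | x | y |
|---|---|---|
| Pin axis, from tip at (170,80) and both brackets | 520.7 | 209.1 |
| Knuckle axis, ring centre at (321,55) | 602.1 | 213.0 |

The knuckle outside diameter comes out at 39 mm (given 40) and the bracket width at 31.5 mm (given 32). So the move is x -81.4 and y -4.

```bash
python3 -m jog '[[[0,-0.006,0.002,0,0,0],[0,-0.012,0.002,0,0,0],[0,-0.014,0,0,0,0],[0,-0.014,0,0,0,0],[0,-0.014,0,0,0,0],[0,-0.012,0,0,0,0],[0,-0.0065,0,0,0,0],[0,-0.003,0,0,0,0],[0,0,0,0,0,0],[0,0,0,0,0,0],[0,0,0,0,0,0]]]'
python3 cap.py 7 wrist scene
python3 - <<'E'
import cv2
t=cv2.imread("pics/wrist7.png")
cv2.imwrite("pics/g2.png",cv2.resize(t[0:150,220:420],None,fx=4,fy=4,interpolation=2))
t=cv2.imread("pics/scene7.png")
cv2.imwrite("pics/g3.png",cv2.resize(t[190:330,320:480],None,fx=4,fy=4,interpolation=2))
E
```

```text
time_s: 10.7
eef_pos: [520.1, 108.8, 272.2]
ee_rot: [-0.5, -0.5, -0.5, 0.5]
force: [0.6, 0.1, -5.3]
grip_width: 0.107
10.8 [520.0071 108.7709 272.1979] [-0.0145  0.3051  1.4221  0.      1.4145 -0.0145] [ 0.1765 -0.8958 -5.5117] 0.10646383898559605
[[-0.0001  1.      0.    ]
 [ 0.      0.     -1.    ]
 [-1.     -0.0001 -0.    ]]
```

View pics/g2.png

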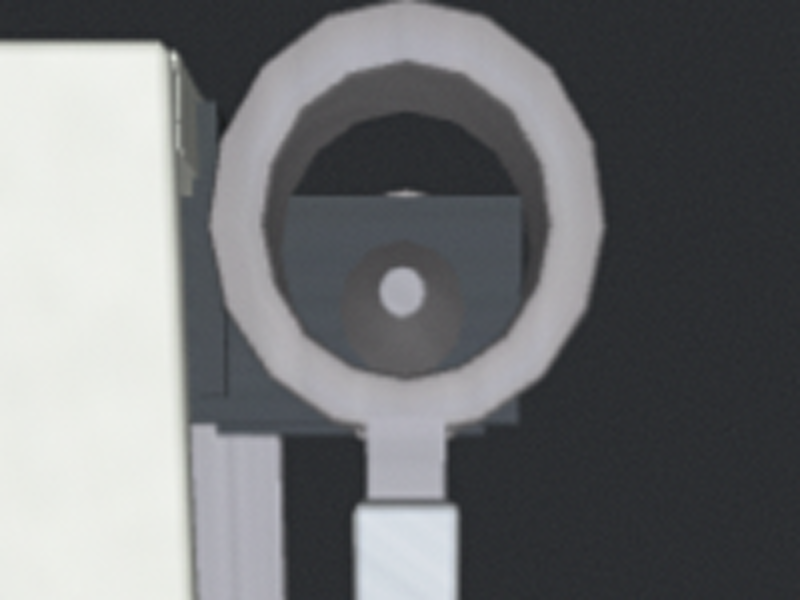

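View pics/g3.png

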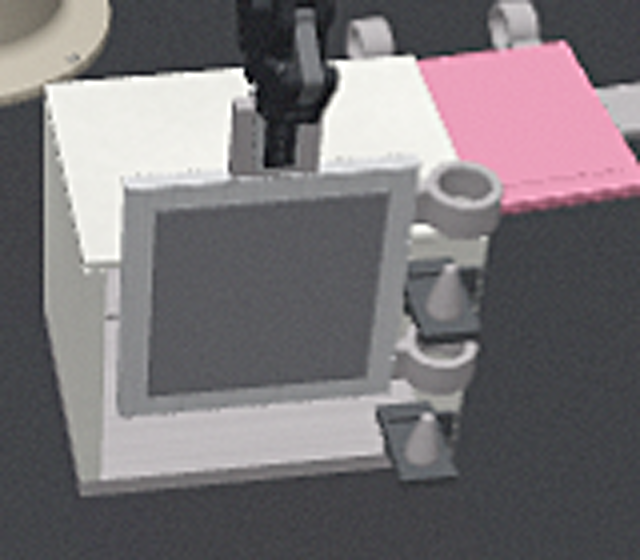

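```bash
python3 - <<'E'
import pickle
from h import *
np.set_printoptions(precision=1,suppress=True)
c=pickle.load(open("wrist7.pkl","rb")); p=c["pose"]
U=lambda x,y:(220+x/4,y/4)
oz=p[0][2]-176.5
for n,xy,z in (("tip",(402,291),180),("kn l",(211,228),oz+142),("kn r",(604,228),oz+142),("kn t",(407,2),oz+142),("kn b",(407,430),oz+142),("bore t",(407,61),oz+142),("bore b",(407,378),oz+142),("bore l",(262,225),oz+142),("bore r",(550,225),oz+142)):
    print(n,U(*xy),plane(c,U(*xy),z,p))
E
```

```text
tip (320.5, 72.75) [520.3 209.1 180. ]
kn l (272.75, 57.0) [501.2 209.5 237.7]
kn r (371.0, 57.0) [540.3 209.5 237.7]
kn t (321.75, 0.5) [520.7 229.  237.7]
kn b (321.75, 107.5) [520.7 190.5 237.7]
bore t (321.75, 15.25) [520.7 224.1 237.7]
bore b (321.75, 94.5) [520.7 195.6 237.7]
bore l (285.5, 56.25) [506.3 209.7 237.7]
bore r (357.5, 56.25) [535.  209.7 237.7]
```

Alignment holds: the pin tip at (320,73) is inside the bore, and the axes agree within 0.5 mm. Lowering now.

```bash
python3 -m jog '[[[0.006,0,0,0,0,0],[0.008,0,0,0,0,0],[0.008,0,0,0,0,0],[0.008,0,0,0,0,0],[0.007,0,0,0,0,0],[0.006,0,0,0,0,0],[0.005,0,0,0,0,0],[0.005,0,0,0,0,0],[0.004,0,0,0,0,0],[0,0,0,0,0,0],[0,0,0,0,0,0]]]'
python3 cap.py 8 wrist scene
python3 - <<'E'
import cv2
t=cv2.imread("pics/wrist8.png")
cv2.imwrite("pics/g4.png",cv2.resize(t[0:150,220:420],None,fx=4,fy=4,interpolation=2))
t=cv2.imread("pics/scene8.png")
cv2.imwrite("pics/g5.png",cv2.resize(t[190:330,320:480],None,fx=4,fy=4,interpolation=2))
E
```

```text
time_s: 12.18
eef_pos: [520.0, 108.8, 215.5]
ee_rot: [0.5, 0.5, 0.5, -0.5]
force: [0.8, -0.3, -5.0]
grip_width: 0.106
12.275 [520.004 108.781 215.509] [-0.0145  0.3456  1.5163  0.      1.2792 -0.0145] [ 0.1686  0.7688 -4.8895] 0.10868584592926803
[[ 0.0005  1.      0.    ]
 [ 0.      0.     -1.    ]
 [-1.      0.0005 -0.    ]]
```

View pics/g4.png

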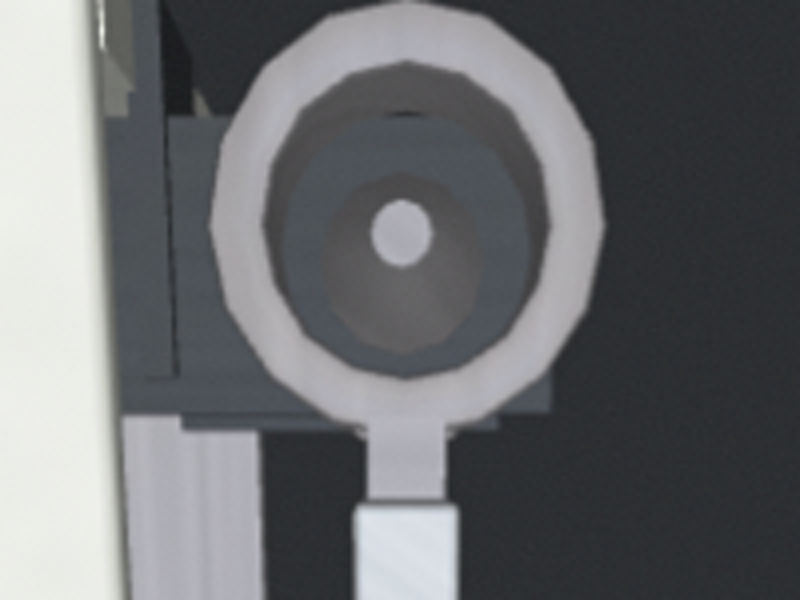

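View pics/g5.png

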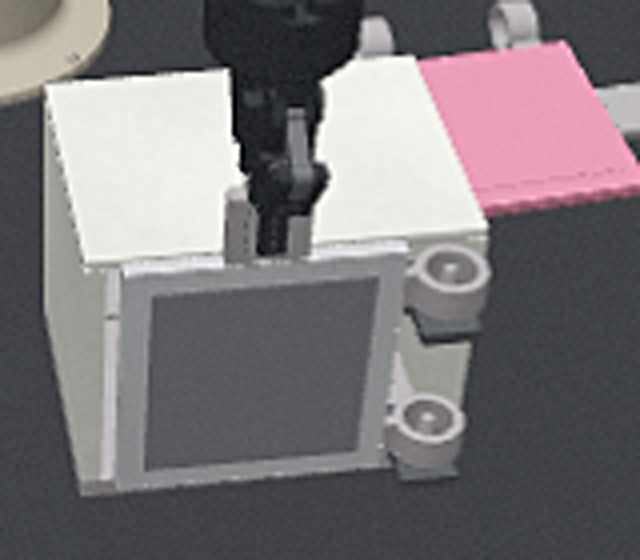

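Both knuckles are over their pins, with no contact force and the origin at about 39 mm. Last millimetres, slowly.

```bash
python3 -m jog '[[[0.002,0,0,0,0,0],[0.002,0,0,0,0,0],[0.002,0,0,0,0,0],[0.0015,0,0,0,0,0],[0.001,0,0,0,0,0],[0,0,0,0,0,0],[0,0,0,0,0,0]]]'
python3 cap.py 9 scene
```

```text
time_s: 13.15
eef_pos: [519.9, 108.8, 206.8]
ee_rot: [0.5, 0.5, 0.5, -0.5]
force: [0.2, -1.1, -5.0]
grip_width: 0.108
13.2 [519.9372 108.7684 206.8803] [-0.0145  0.3532  1.529  -0.      1.2592 -0.0145] [-0.2428  0.0025 -5.425 ] 0.10588189352100352
[[ 0.0002  1.      0.    ]
 [-0.      0.     -1.    ]
 [-1.      0.0002  0.    ]]
```

```bash
python3 -m jog '[[[0.0007,0,0,0,0,0],[0.0005,0,0,0,0,0],[0,0,0,0,0,0],[0,0,0,0,0,0]]]'
python3 cap.py 10 wrist
```

```text
time_s: 13.7
eef_pos: [520.2, 108.6, 206.2]
ee_rot: [0.5, 0.5, 0.5, -0.5]
force: [-0.9, -3.2, 4.4]
grip_width: 0.106
13.75 [520.171  108.5755 206.1883] [-0.0147  0.3538  1.5301 -0.0004  1.2566 -0.0145] [-1.0596 -3.2537  4.574 ] 0.10760248746105916
[[ 0.0011  1.     -0.0001]
 [-0.0004 -0.0001 -1.    ]
 [-1.      0.0011  0.0004]]
```

The force turned from -5 to +4.5 N, so the knuckles are on the brackets. Releasing.

```bash
python3 -m jog '[[[0,0,0,0,0,0],[0,0,0,0,0,0],[0,0,0,0,0,0],[0,0,0,0,0,0],[0,0,0,0,0,0],[0,0,0,0,0,0],[0,0,0,0,0,0]]]' 0
python3 cap.py 11 wrist scene
```

```text
time_s: 14.62
eef_pos: [519.9, 108.8, 205.6]
ee_rot: [0.5, 0.5, 0.5, -0.5]
force: [0.1, 1.2, -0.7]
grip_width: 1.001
14.725 [519.8801 108.7829 205.58  ] [-0.0145  0.3544  1.5308 -0.      1.2564 -0.0145] [-0.1061 -0.1606 -0.4137] 1.0012461787259748
[[-0.  1.  0.]
 [-0.  0. -1.]
 [-1. -0.  0.]]
```

View pics/wrist11.png

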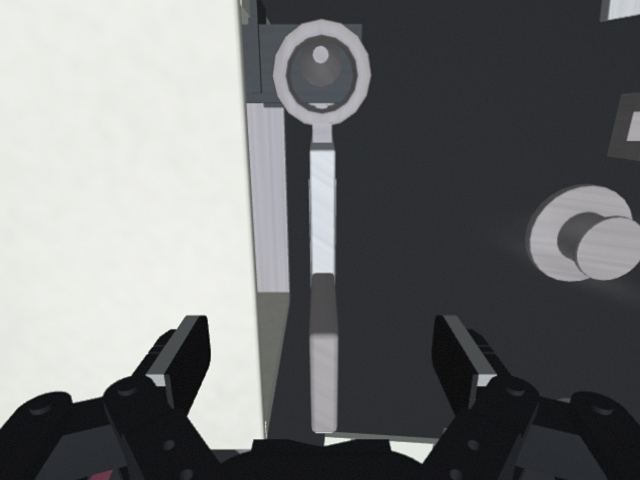

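Door released. The upper ring is now at (322,73) with the pin tip at (320,55), so it has sagged a little in the bore clearance. Backing straight up, then measuring.

```bash
python3 -m jog '[[[-0.015,0,0,0,0,0],[-0.02,0,0,0,0,0],[-0.025,0,0,0,0,0],[-0.025,0,0,0,0,0],[-0.01,0,0,0,0,0],[0,0,0,0,0,0],[0,0,0,0,0,0],[0,0,0,0,0,0]]]' 0
python3 cap.py 12 wrist scene
python3 - <<'E'
import cv2
t=cv2.imread("pics/wrist12.png")
cv2.imwrite("pics/k1.png",cv2.resize(t[0:350,220:420],None,fx=1.7,fy=1.7,interpolation=2))
cv2.imwrite("pics/k3.png",cv2.resize(t[40:190,220:420],None,fx=4,fy=4,interpolation=2))
t=cv2.imread("pics/scene12.png")
cv2.imwrite("pics/k2.png",cv2.resize(t[190:330,320:480],None,fx=4,fy=4,interpolation=2))
E
```

```text
time_s: 15.72
eef_pos: [519.7, 108.8, 299.9]
ee_rot: [0.5, 0.5, 0.5, -0.5]
force: [-0.3, 1.1, -0.2]
grip_width: 0.999
15.825 [519.805  108.7649 300.1272] [-0.0145  0.2911  1.3691  0.      1.4823 -0.0145] [-0.1366 -0.9984  0.6399] 1.001479388549409
[[-0.0009  1.     -0.    ]
 [ 0.     -0.     -1.    ]
 [-1.     -0.0009 -0.    ]]
```

View pics/k3.png

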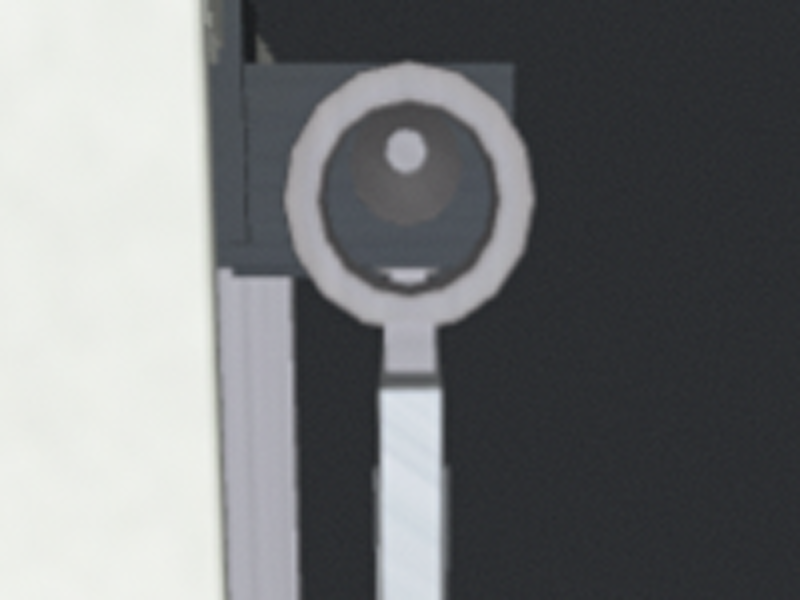

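View pics/k2.png

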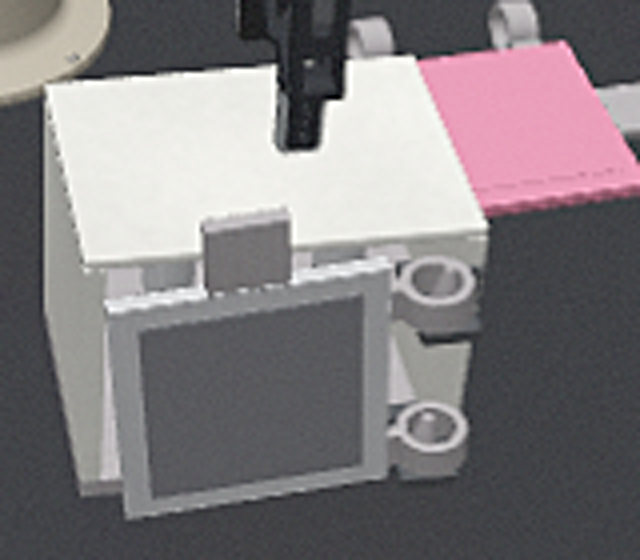

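View pics/wrist12.png

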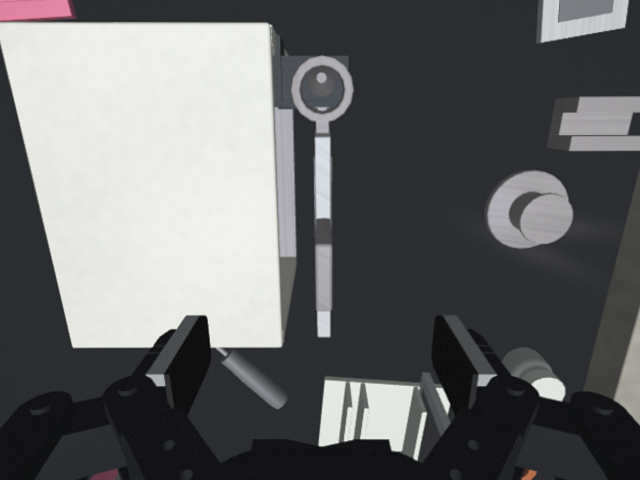

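```bash
python3 - <<'E'
import pickle
from h import *
np.set_printoptions(precision=1,suppress=True)
c=pickle.load(open("wrist12.pkl","rb")); p=c["pose"]; s=pickle.load(open("scene12.pkl","rb"))
U=lambda x,y:(220+x/4,40+y/4); V=lambda x,y:(320+x/4,190+y/4)
for n,xy,z in (("tip",(405,151),180),("kn l",(284,195),172),("kn r",(534,195),172),("kn t",(409,62),172),("kn b",(409,328),172)):
    print(n,U(*xy),plane(c,U(*xy),z,p))
def both(n,a,b):
    X,r=tri([ray(c,a,p),ray(s,b)]); print(n,X,np.round(r,1)); return X
both("tip cal",U(405,151),(433,256.3))
both("upper kn",U(409,195),V(437,281))
# scene views: panel top edge ends, bottom corners in door plane x~520
def planex(uv,x):
    o,d=ray(s,uv); return o+d*(x-o[0])/d[0]
for n,xy in (("topL",(104,311)),("topR",(390,269)),("botL",(127,519)),("botR",(388,478)),("lowkn c",(427,428)),("upkn c",(437,281))):
    print(n,planex(V(*xy),521))
g=pickle.load(open("scene8.pkl","rb"));s=g
for n,xy in (("held: topL",(122,277)),("topR",(408,255)),("lowkn c",(425,418)),("upkn c",(449,270))): print(n,planex(V(*xy),521))
E
```

```text
tip (321.25, 77.75) [520.2 209.  180. ]
kn l (291.0, 88.75) [501.1 203.2 172. ]
kn r (353.5, 88.75) [540.6 203.2 172. ]
kn t (322.25, 55.5) [520.8 222.2 172. ]
kn b (322.25, 122.0) [520.9 183.2 172. ]
tip cal [520.9 211.1 182.4] [2.5 2.5]
upper kn [521.4 204.8 172.5] [1.7 1.7]
topL [521.   29.1 170.8]
topR [521.  180.2 183.1]
botL [521.   45.7  10. ]
botR [521.  195.7  23.6]
lowkn c [521.  214.1  61.4]
upkn c [521.  206.8 171.7]
held: topL [521.   38.  193.3]
topR [521.  188.9 191.8]
lowkn c [521.  212.   69.5]
upkn c [521.  212.5 178.8]
```

```bash
python3 -m jog '[[[0,0,0,0,0,0],[0,0,0,0,0,0],[0,0,0,0,0,0],[0,0,0,0,0,0]]]' 0
python3 cap.py 13 scene top; python3 - <<'E'
import cv2,numpy as np,pickle
L=lambda n:cv2.GaussianBlur(cv2.imread(f"pics/{n}.png"),(5,5),0).astype(int)
def d(a,b,x0,y0,x1,y1): return np.abs(L(a)-L(b))[y0:y1,x0:x1].max(2)
print("door still", d("scene12","scene13",345,240,445,325).max())
print("blank scene (front panel, below)", (d("scene0","scene13",190,322,285,400)>25).sum(), d("scene0","scene13",190,322,285,400).max())
print("blank top", (d("top0","top13",360,105,442,150)>25).sum())
print("pink flat scene4 vs 13", d("scene4","scene13",440,205,485,240).max())
t=cv2.imread("pics/scene13.png"); cv2.imwrite("pics/m.png",cv2.resize(t[190:410,180:500],None,fx=2.4,fy=2.4,interpolation=2))
E
```

```text
time_s: 16.32
eef_pos: [519.9, 108.8, 300.6]
ee_rot: [0.5, 0.5, 0.5, -0.5]
force: [-0.6, -0.6, -0.2]
grip_width: 1.006
16.425 [519.8979 108.7697 300.6041] [-0.0145  0.2906  1.3685  0.      1.4825 -0.0145] [-0.7499 -0.6021  0.3114] 1.0021927216072004
[[ 0.  1. -0.]
 [ 0. -0. -1.]
 [-1.  0. -0.]]
door still 6
blank scene (front panel, below) 158 120
blank top 109
pink flat scene4 vs 13 4
```

View pics/m.png

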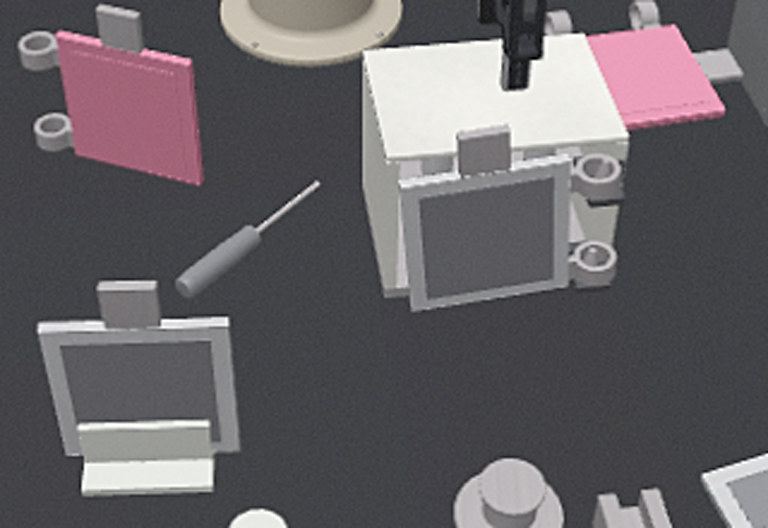

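The door is at rest on both pins. The blank stands unmoved in the rack: its top edge is in the same pixels, and the differences are only where the door used to be. The gripper is clear, so I'm handing in.

```bash
python3 -c "
from rig import workorder
print(workorder.finish_job())"
```

```text
the job is handed in; nothing more can be done
None
```

The door hangs across the doorway on both hinge pins and the job is handed in at about 16.4 s of the 43 s. I lifted it from the rear rack slot by its tab and lined the knuckles up with the pins to within about 1 mm. I then lowered it until the vertical force changed from -5 to +4.5 N, let go and backed straight up.

**Last checks**
- **Height and position:** the door origin is about 31 mm up, against 30 mm fully home. The upper knuckle is about 6 mm off the pin axis; I estimate the origin at about 5 mm off, against the 10 mm limit.
- **Tilt:** after release the door sagged sideways in the bore clearance to about 0.08 rad, so it does not hang perfectly plumb. The limit is 0.17 rad.
- **At rest:** the door did not move between two pictures 0.6 s apart, and the gripper is about 80 mm clear above it.
- **Plain panel:** it still stands in its slot, with its edges where they were. My pixel comparison did show differences there. I put those down to the door being gone from behind it.

**What went wrong:** during the approach before the grasp, the pink look-alike near the drawer unit was tipped flat, most likely by the arm's shoulder link. It stayed on the table and did not move again, but it was meant to be left alone. I could not read the contact force of that knock. The top and scene cameras also disagreed by about 4 to 7 mm, so I used the wrist camera for the final alignment.

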